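# Log the retain-sample cabinet and shut it

### The arm

A 6-joint arm with a two-finger parallel gripper is mounted at the origin on the work surface. World frame = base frame: x ahead of the robot, y to its left, z up, the work surface at z = 0. Lengths are in mm, angles in rad, forces in N, time in s.
With the tool pointing down it reaches from about 350 to 775 mm from the base axis. Payload 7.3 kg.
Tool frame: the origin (TCP) lies at the centre of the arm's flange, where the gripper is bolted on; the fingertips stand 178 mm ahead of it and the grasp point (between the pads) lies 159 mm ahead of it; z points along the fingers, y is the line along which they close (so a half turn about z gives the same grasp; the last joint's range is limited). The gripper opens to 92 mm and grips with 3 to 60 N. Pads are 19 mm wide; open, the fingers measure 130 mm over their backs; the gripper's body (75 mm by 190 mm) begins 47 mm behind the grasp point.
Start: joints at [-1.393, 0.342, 1.524, -0, 1.275, -0.146], TCP at [167.06, -497.714, 404.741] pointing down, gripper open.
Joint ranges: [-2.53, 2.53], [-0.77, 2.02], [0.04, 2.7], [-1, 4.14], [0.28, 2.66], [-3.11, 3.11]. Speed limits (rad/s): [2.57, 2.57, 3.14, 3.14, 3.14, 3.14].

### API

Orientations are given as [roll, pitch, yaw] about the fixed x, y, z axes, in that order (R = Rz(yaw) Ry(pitch) Rx(roll)).
In Python, from plant import * gives the robot as it stands. The module is installed in compiled form; this text tells all that it offers.
- The arm moves only by the shell command python3 -m inch 'ROWS'. ROWS is JSON, a list of rows, each a list of 5 numbers: the shift along the tool's x, y, z in m, then the turn about the tool's z in rad, then the opening, from 0 (shut) to 1 (fully open). In form: [[tx, ty, tz, spin, claw], ...]. A call has 1 to 8 rows; each row is the pose to reach, as a shift and turn from the pose commanded when the call began, along the tool's axes at that moment; what a row does not reach only later rows make up. A row lasts 1/12 s, in which the tool goes at most 41.7 mm and 7.16 degrees, less where a joint would pass 70% of its speed; a pose out of reach is approached as far as the arm can. A call with a gripper value outside its range is refused whole. The fingers move at their own pace and stop on an object; the grip force is fixed at half the most. Time passes only in rows, so rows that repeat a pose let the fingers close. It gives the time, the measured TCP pose, the force, the opening and the grip force at its end, in the units of the state.
- get_obs(): the state, without advancing time (a new reading comes with each control period).
- capture(name): name is "scene" or "top"; returns a dict with "color" (400x640x3 uint8, red, green, blue), "intrinsics" (3x3 intrinsics, pixels), "pose" (4x4, takes a point from camera to world coordinates). Camera axes: x right, y down, z forward; pixel columns grow to the right and rows downward; lengths in mm; the calibration is good to about 2 mm. A picture is of the moment at which its call begins. There is no depth.
- close_job(): hands the job in; it is judged then, once.
Trained networks look in a picture, given as the dict that the camera call returned (one of the last four; its "shot" number tells which), for a name from the list of things; names that differ only in an ending like _2 or _b are one class to them, and where a whole thing is asked for, a point or a joint stands for the part that bears it (a point fixed in the world has none). Each returns a list of dicts, best first, with "conf" (0 to 1); they miss things now and then, are a little off and sometimes report something else, mostly with a low value. They report only what shows in the picture. A call takes as long as a camera call. They do not tell look-alikes from the thing itself.
- look_for(picture, target): "rect" ([centre column, centre row, width, height] in pixels, round what is visible of it).
- trace(picture, target): "pixels" (400x640 bool, what is visible of it) and "rect" ([centre column, centre row, width, height] in pixels, round what is visible of it).
- tip_of(picture, target): "centre" ([column, row] in pixels: a listed point, or the origin of a listed thing).
The state is a dict: "time": time; "joint_positions": joint angles; "dq": joint speeds; "tau": joint torques, N m; "tool_pos": TCP position; "tcp_rot": TCP orientation; "contact_force": force on the tool from outside, world axes, zero at the start; "moment": the same for the moment, N m; "grip_width": finger opening in mm; "finger_force": force on a finger pad.
Only numpy, scipy, OpenCV 4.12 (cv2) and the standard library are available. Lean on these libraries where they do the work, as an engineer would, in place of code of your own. Each camera call takes 0.05 s, during which the arm holds its last target. There are 200 camera calls.

### The job

Log the sample cabinet before it is closed: pick up the barcode scanner, point it square at the middle of the sloping barcode label on the cabinet's roof from about 10 cm away, and hold it steady there for two seconds. Then stand the scanner back upright in the middle of its pad and let go, and finally push the cabinet door shut until it seats on its catch. Leave the two bottles beside the work where they are.

Things in the scene. Friction and masses are not known exactly. Their poses are not given: they have to be found in the camera images.
- scanner: Barcode scanner standing on its pad, 0.28 kg: round black foot 76 mm across, 12 mm thick; grey stem 28 x 24 mm (x, y); on top a white head, a block 84 mm long, 42 wide (y), 40 thick, pitched 40 degrees nose-down, its middle at x = 10, z = 138 mm. Highest point 180 mm. Origin: centre of the foot's underside; z up; +x is the way the nose points, seen from above.
- scanner_window (a point): Middle of the black window in the scanner's nose, at x = 43, z = 110 mm in the scanner's frame. Its +x is the line of sight (40 degrees below level while the scanner is upright), y is the scanner's y.
- scanner_grip (a point): Place to hold the scanner: inside the head, at x = 8, z = 142 mm in the scanner's frame. The head's two side faces are parallel and upright, 42 mm apart along the scanner's y; hold across them from above.
- pad: Flat grey square pad on the bench, 130 x 130 x 6 mm, fixed, on the left or the right of the cabinet; the scanner's home. Origin: centre of its underside.
- cabinet: White steel sample cabinet fixed on the bench, 170 mm deep (x), 220 mm wide (y), 150 mm high, bottles inside. Origin: centre of its underside; its open front faces its own -x; z up.
- label (a point): Centre of the barcode label: white with black bars, 60 mm wide (along the cabinet's y) and 36 mm high, on a sloping holder 76 x 46 mm at the front of the cabinet's roof. 30 mm behind the cabinet's front edge and 171 mm above the bench. z is the outward normal: it points to the cabinet's front and 40 degrees above level. y is the cabinet's y.
- door (a joint): Angle of the cabinet door about its upright hinge, rad: 0 shut against the front and seated on a sprung catch, grows as it opens towards the robot (starts near 1.45). A stiff hinge: it stays where it is left. The catch resists with about 2 N in the last 0.1 rad and then pulls the door home.
- door_hinge (a point): Middle of the hinge line, on the outer face of the door at the left (+y) front edge of the cabinet, 75 mm above the bench. The door is a white panel 216 mm wide, 142 mm high, 12 mm thick, its upper edge 146 mm above the bench. The axes are those of the door: -y runs from the hinge to the free edge, -x is out of its outer face.
- door_push (a point): Point on the outer face of the door (the face to push), 165 mm from the hinge and 75 mm above the bench. Axes as at the hinge. A dark pull, 14 mm wide, 50 mm high and 10 mm proud, lies between 193 and 207 mm from the hinge at the same height.
- bottle_a: Loose clear 100 ml bottle with a cap, standing to the right of the cabinet, 49 mm across, 104 mm high. Origin: centre of its underside.
- bottle_b: The same kind of bottle, to the left of the cabinet.
- cap_tray: Fixed cardboard tray of caps, 150 x 120 mm, 55 mm high, on the side of the cabinet where the pad is not. It carries a label of its own, of no concern. Origin: centre of its underside.
Things that resemble listed ones, but are neither listed nor needed, are in the scene too. Of the things like the scanner, leave any that is pink; of the rest the larger one is meant.

How it is judged (in metres and radians):
On the way, in this order (a step that is already met when the one before it is completed fails the run):
1. the held scanner points at the label for 1 s: window 60 to 140 mm off, line of sight within 18 mm sideways and 14 mm up or down of its centre, within 0.3 rad of square, slower than 30 mm/s (x of label in the frame of scanner_window between 0.06 and 0.14 m and y of label in the frame of scanner_window between -0.018 and 0.018 m and z of label in the frame of scanner_window between -0.014 and 0.014 m and angle between the x axis of scanner_window and the z axis of label, either way round below 0.3 rad and z of scanner_window in the frame of label above 0.04 m and linear speed of scanner below 0.03 m/s and angular speed of scanner below 0.25 rad/s and contact force between the fingers and scanner above 1 N), for 1 s.
2. the scanner stands upright on its pad, let go (horizontal distance between scanner and pad below 0.03 m and height (world z) of scanner below 0.012 m and angle between scanner's own z axis and vertical below 0.06 rad and linear speed of scanner below 0.02 m/s and contact force between the fingers and scanner below 0.1 N), for 0.2 s.
3. the door is shut and seated on its catch (value of joint door below 0.015 rad), for 0.2 s.
At the end, for the whole second after the job is handed in: The scanner stands upright (within 0.06 rad), at rest and let go, within 30 mm of the pad's centre; the door is seated on its catch (under 0.015 rad); both bottles are within 30 mm of where they started (all of step 2 and value of joint door below 0.015 rad and distance of each of bottle_a, bottle_b from where it was at the start of the episode below 0.03 m); the robot touches nothing.
It fails at once if a bottle is knocked over or shoved away (angle between any of bottle_a, bottle_b's own z axis and vertical above 0.5 rad or distance of any of bottle_a, bottle_b from where it was at the start of the episode above 0.05 m).
It fails at once if the scanner is tipped over (angle between scanner's own z axis and vertical above 1 rad).
It also fails if it takes over 69 s, if anything falls off the work surface, if the arm or the gripper's body presses on something with over 40 N, if the wrist force passes 120 N, or if a joint passes its speed limit or range.

## Working session

There is one attempt and no reset: what is moved stays moved. The work goes in short steps, Python scripts to look and compute and a shell command to move; the robot and the scene stay as the last step left them, time stands still between calls to the robot, and variables do not carry over. Pictures are saved under pics/ and viewed, at most 10 in all, crops included, and the job is handed in when it is done.

```bash
mkdir -p pics; cat > h.py <<'E'
from plant import *
import numpy as np, cv2
from scipy.spatial.transform import Rotation as R
def ray(p,uv):
    K=np.array(p["intrinsics"]);T=np.array(p["pose"])
    d=T[:3,:3]@np.linalg.solve(K,[uv[0],uv[1],1.]);return T[:3,3],d/np.linalg.norm(d)
def tri(rs):
    A=sum(np.eye(3)-np.outer(d,d) for o,d in rs);b=sum((np.eye(3)-np.outer(d,d))@o for o,d in rs)
    x=np.linalg.solve(A,b);return x,[float(np.linalg.norm(np.cross(d,x-o))) for o,d in rs]
def plane(r,z):
    o,d=r;return o+d*(z-o[2])/d[2]
def proj(p,X):
    K=np.array(p["intrinsics"]);T=np.array(p["pose"])
    c=T[:3,:3].T@(np.asarray(X)-T[:3,3]);u=K@c;return u[:2]/u[2]
def save(p,n): cv2.imwrite("pics/"+n+".png",np.ascontiguousarray(p["color"][:,:,::-1]))
E
python3 - <<'E'
from h import *
np.set_printoptions(precision=1,suppress=True)
for n in("scene","top"):
    p=capture(n);save(p,n+"0");print(n,np.array(p["pose"]))
    for t in["scanner","scanner_window","scanner_grip","pad","cabinet","label","door_hinge","door_push","bottle_a","cap_tray"]:
        print(t,[(np.round(q["centre"]).tolist(),round(q["conf"],2),plane(ray(p,q["centre"]),0).round().tolist()) for q in tip_of(p,t)[:4]])
print(get_obs())
E
```

```text
scene [[   0.     0.7   -0.7 1518.7]
 [   1.    -0.     0.    80.4]
 [   0.    -0.7   -0.7 1062.9]
 [   0.     0.     0.     1. ]]
scanner [([415.0, 228.0], 0.73, [466.0, 400.0, 0.0]), ([397.0, 198.0], 0.73, [321.0, 363.0, 0.0]), ([460.0, 220.0], 0.61, [431.0, 555.0, 0.0]), ([272.0, 226.0], 0.57, [452.0, -65.0, 0.0])]
scanner_window [([383.0, 170.0], 0.71, [159.0, 332.0, 0.0]), ([420.0, 210.0], 0.7, [381.0, 431.0, 0.0]), ([456.0, 206.0], 0.62, [363.0, 558.0, 0.0])]
scanner_grip [([395.0, 164.0], 0.87, [127.0, 379.0, 0.0]), ([419.0, 197.0], 0.8, [317.0, 440.0, 0.0]), ([463.0, 197.0], 0.66, [316.0, 594.0, 0.0])]
pad [([411.0, 224.0], 0.82, [450.0, 391.0, 0.0])]
cabinet [([276.0, 280.0], 0.97, [676.0, -39.0, 0.0]), ([419.0, 211.0], 0.24, [385.0, 427.0, 0.0])]
label [([276.0, 229.0], 0.81, [468.0, -50.0, 0.0])]
door_hinge [([407.0, 275.0], 0.59, [662.0, 344.0, 0.0]), ([411.0, 228.0], 0.51, [466.0, 386.0, 0.0])]
door_push [([314.0, 204.0], 0.84, [347.0, 73.0, 0.0]), ([413.0, 229.0], 0.6, [470.0, 394.0, 0.0])]
bottle_a [([197.0, 271.0], 0.72, [639.0, -274.0, 0.0]), ([410.0, 228.0], 0.18, [
[... 865 characters left out ...]
oor_push [([330.0, 223.0], 0.65, [436.0, 69.0, 0.0])]
bottle_a [([437.0, 159.0], 0.85, [638.0, -274.0, 0.0]), ([248.0, 154.0], 0.78, [662.0, 328.0, 0.0])]
cap_tray [([471.0, 207.0], 0.89, [484.0, -374.0, 0.0]), ([228.0, 212.0], 0.66, [474.0, 392.0, 0.0]), ([230.0, 212.0], 0.41, [475.0, 385.0, -0.0])]
{'time': 1.1, 'joint_positions': array([-1.4,  0.3,  1.5,  0. ,  1.3, -0.1]), 'dq': array([-0.,  0., -0., -0., -0.,  0.]), 'tau': array([  0. , -43.1, -24.4,   0.1,   0. ,   0. ]), 'tool_pos': array([ 167.1, -497.7,  404.7]), 'tcp_rot': array([ 3.1, -0. ,  0.3]), 'contact_force': array([ 0.1, -0.2, -0.2]), 'moment': array([ 0. ,  0.1, -0. ]), 'finger_force': 0.0, 'grip_width': 91.62782913599527}
```

```bash
python3 - <<'E'
import cv2
for n in("scene","top"):
    a=cv2.imread(f"pics/{n}0.png");cv2.imwrite(f"pics/{n}0c.png",cv2.resize(a[110:310,140:520],(800,421),interpolation=cv2.INTER_CUBIC))
E
```

```text
(no output)
```

View pics/scene0c.png

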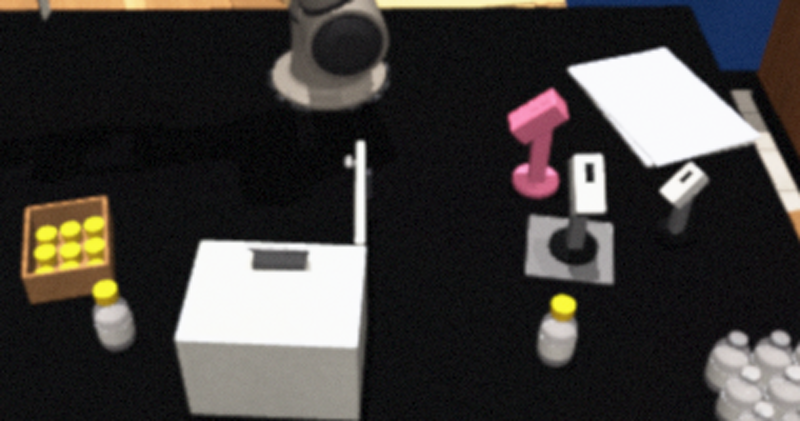

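View pics/top0c.png

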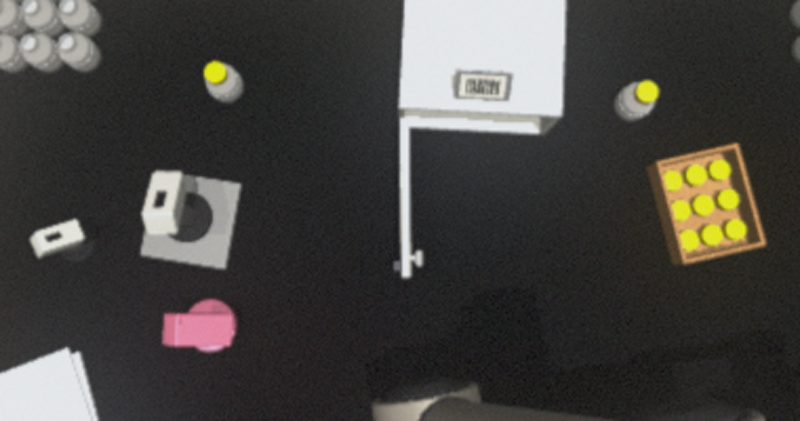

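The scene view, an enlarged crop, shows the cabinet at the centre with its door open towards the robot. The white scanner stands on the grey pad to the left (full-frame about 415,228). Pink (397,198) and smaller white (460,220) look-alikes stand nearby. The top view shows the same: pad at (227,212), label at (371,152), and bottles at (437,159) and (248,154). I'll now fit models to the masks in both views.

```bash
cat > fit.py <<'E'
from h import *
from scipy.optimize import minimize
def rz(a): return R.from_euler('z',a).as_matrix()
def box(c,s,pitch=0):
    g=np.array([[i,j,k] for i in(-.5,.5) for j in(-.5,.5) for k in(-.5,.5)])*s
    return R.from_euler('y',pitch).apply(g)+c
th=np.linspace(0,6.283,40)
foot=np.vstack([np.c_[38*np.cos(th),38*np.sin(th),0*th+z] for z in(0,12)])
SC=[foot,box([0,0,65],[28,24,110]),box([10,0,138],[84,42,40],np.radians(40))]
PAD=[box([0,0,3],[130,130,6])]
def CAB(open_):
    d=box([6,-108,75],[12,216,142])@rz(-open_).T+[-85-12,110,0]
    return [box([0,0,75],[170,220,150]),d]
def mask(p,parts,x,y,z,yaw):
    S=4;m=np.zeros((400*S,640*S),np.uint8)
    for q in parts:
        W=q@rz(yaw).T+[x,y,z]
        uv=np.array([proj(p,w) for w in W]);h=cv2.convexHull((S*(uv+.5)).round().astype(np.int32))
        cv2.fillConvexPoly(m,h,255)
    return cv2.resize(m,(640,400),interpolation=cv2.INTER_AREA)/255.
def iou(ps,ms,parts,x,y,z,yaw):
    t=0
    for p,m in zip(ps,ms):
        a=mask(p,parts,x,y,z,yaw);t+=np.minimum(a,m).sum()/np.maximum(a,m).sum()
    return t/len(ps)
def best(f,x0,step):
    sim=np.vstack([x0]+[np.array(x0)+np.eye(len(x0))[i]*step[i] for i in range(len(x0))])
    return minimize(f,x0,method='Nelder-Mead',options=dict(initial_simplex=sim,xatol=.005,fatol=1e-5,maxiter=250))
def near(p,t,uv):
    L=trace(p,t);L=[q for q in L if np.hypot(*(np.array(q["rect"][:2])-uv))<25]
    return L[0]["pixels"].astype(float) if L else None
E
python3 - <<'E'
from fit import *
np.set_printoptions(precision=3,suppress=True)
s=capture("scene");t=capture("top")
def tip(p,n,uv):
    L=[q["centre"] for q in tip_of(p,n) if np.hypot(*(np.array(q["centre"])-uv))<12];return L[0] if L else None
for n,a,b in[("scanner",(415,228),(225,211)),("scanner_window",(420,210),(222,197)),("scanner_grip",(419,197),(219,205)),("pad",(411,224),(227,212)),("label",(276,229),(371,152)),("door_push",(314,204),(330,223)),("cabinet",(276,280),(367,146)),("cap_tray",(173,232),(471,207))]:
    u,v=tip(s,n,a),tip(t,n,b)
    if u is not None and v is not None: print(n,*tri([ray(s,u),ray(t,v)]))
for n,a,b in[("bottle",(197,271),(437,159))]: print(n,plane(ray(t,b),0))
ms=[near(s,"scanner",(418,212)),near(t,"scanner",(221,206))];print([m is not None for m in ms])
ps=[q for q,m in zip((s,t),ms) if m is not None];ms=[m for m in ms if m is not None]
for y0 in(0,-.4,.4):
    r=best(lambda v:-iou(ps,ms,SC,v[0],v[1],v[3],v[2]),[475,397,y0,6],[10,10,.2,5]);print("scanner x y yaw z",r.x,r.fun)
m=near(t,"pad",(227,212))
if m is not None:
    m2=np.maximum(m,ms[-1]);r=best(lambda v:-iou([t],[m2],[q+[0,0,0] for q in PAD],v[0],v[1],0,v[2]),[473,393,-.1],[8,8,.2]);print("pad (rough)",r.x,r.fun)
mc=[near(s,"cabinet",(290,255)),near(t,"cabinet",(365,165))]
for nm,p in(("s",s),("t",t)): print(nm,[np.round(q["rect"]).tolist()+[round(q["conf"],2)] for q in trace(p,"cabinet")],"door",[np.round(q["rect"]).tolist()+[round(q["conf"],2)] for q in trace(p,"door")])
pc=[q for q,m in zip((s,t),mc) if m is not None];mc=[m for m in mc if m is not None]
for dd in(0,1):
    r=best(lambda v:-iou(pc,mc,CAB(v[3])[:2-dd],v[0],v[1],0,v[2]),[670,-50,0,1.45],[10,10,.1,-.1]);print("cab x y yaw door",r.x,r.fun,len(mc))
E
```

```text
scanner [457.121 390.933  -1.075] [3.308125790079081, 3.3081257900790706]
scanner_window [509.149 388.792 113.003] [1.8378955070076124, 1.8378955070074756]
scanner_grip [474.819 379.299 127.65 ] [0.14048633085566076, 0.14048633085562615]
label [628.945 -45.175 165.05 ] [8.146484108472205, 8.14648410847217]
door_push [423.294  70.934  66.57 ] [0.13490553217790985, 0.1349055321779335]
cabinet [681.092 -45.227  -0.092] [5.305812461797323, 5.305812461797287]
cap_tray [ 480.545 -375.845    0.415] [2.9975845968187897, 2.9975845968186428]
bottle [ 637.513 -274.595    0.   ]
[True, True]
scanner x y yaw z [472.197 387.549  -0.009   7.742] -0.9175662768346717
scanner x y yaw z [471.148 388.177  -0.055   6.538] -0.9152077185170044
scanner x y yaw z [471.893 388.041  -0.025   7.656] -0.9186854367584993
pad (rough) [469.888 385.686  -0.153] -0.9411744046430054
s [[272.0, 242.0, 91.0, 131.0, 0.66], [413.0, 228.0, 44.0, 32.0, 0.23]] door [[311.0, 204.0, 12.0, 52.0, 0.66]]
t [[368.0, 175.0, 83.0, 138.0, 0.73], [442.0, 160.0, 20.0, 21.0, 0.46]] door [[333.0, 204.0, 13.0, 80.0, 0.81]]
cab x y yaw door [685.073 -44.61   -0.049   1.52 ] -0.9587130630401179 2
cab x y yaw door [685.463 -43.919  -0.052   1.529] -0.9240692036134057 2
```

```bash
cat > go.py <<'E'
import sys
from h import *
o=get_obs();p=np.array(o["tool_pos"]);r=R.from_euler('xyz',o["tcp_rot"])
print("t",round(o["time"],2),"pos",p.round(1),"rpy",np.round(o["tcp_rot"],4),"w",round(o["grip_width"],1),"F",np.round(o["contact_force"],1),"ff",round(o["finger_force"],1))
for a in sys.argv[1:]:
    v=[float(k) for k in a.split(",")]
    d=r.inv().apply(np.array(v[:3])-p)/1000
    sp=(o["tcp_rot"][2]-v[3]+np.pi)%(2*np.pi)-np.pi
    print(a,"->",d.round(4),"spin",round(sp,3))
E
python3 go.py 430,-50,430,-.025 480,388,430,-.025
```

```text
t 2.45 pos [ 167.1 -497.7  404.7] rpy [3.1415 0.     0.3238] w 91.9 F [-0.3  0.6 -0.5] ff 0.0
430,-50,430,-.025 -> [ 0.3917 -0.3408 -0.0253] spin 0.349
480,388,430,-.025 -> [ 0.5785 -0.7401 -0.0253] spin 0.349
```

```bash
python3 -m inch '[[0.392,-0.341,-0.025,0.349,1],[0.392,-0.341,-0.025,0.349,1],[0.392,-0.341,-0.025,0.349,1],[0.392,-0.341,-0.025,0.349,1],[0.392,-0.341,-0.025,0.349,1],[0.392,-0.341,-0.025,0.349,1],[0.392,-0.341,-0.025,0.349,1],[0.392,-0.341,-0.025,0.349,1]]'; python3 go.py 430,-50,430,-.025 480,388,430,-.025
```

```text
time: 3.12
tool_pos: [335.7, -209.4, 421.1]
tcp_rot: [3.141, -0.001, -0.026]
contact_force: [0.7, -1.2, -0.1]
grip_width: 91.5
finger_force: 0.0
t 3.12 pos [ 335.7 -209.4  421.1] rpy [ 3.1409e+00 -7.0000e-04 -2.5700e-02] w 91.5 F [ 0.7 -1.2 -0.1] ff 0.0
430,-50,430,-.025 -> [ 0.0902 -0.1618 -0.0089] spin -0.001
480,388,430,-.025 -> [ 0.1289 -0.6009 -0.0092] spin -0.001
```

```bash
python3 -m inch '[[0.06,-0.14,-0.01,0,1],[0.06,-0.14,-0.01,0,1],[0.06,-0.14,-0.01,0,1],[0.06,-0.14,-0.01,0,1],[0.129,-0.6,-0.01,0,1],[0.129,-0.6,-0.01,0,1],[0.129,-0.6,-0.01,0,1],[0.129,-0.6,-0.01,0,1]]'; python3 go.py 480,388,430,-.025
```

```text
time: 3.78
tool_pos: [427.5, 93.4, 430.9]
tcp_rot: [3.141, -0.001, -0.025]
contact_force: [1.4, 0.4, -0.2]
grip_width: 91.7
finger_force: 0.0
t 3.78 pos [427.5  93.4 430.9] rpy [ 3.1415e+00 -7.0000e-04 -2.5300e-02] w 91.7 F [ 1.4  0.4 -0.2] ff 0.0
480,388,430,-.025 -> [ 0.0451 -0.2959  0.0009] spin -0.0
```

```bash
python3 -m inch '[[0.045,-0.296,0,0,1],[0.045,-0.296,0,0,1],[0.045,-0.296,0,0,1],[0.045,-0.296,0,0,1],[0.045,-0.296,0,0,1],[0.045,-0.296,0,0,1],[0.045,-0.296,0,0,1],[0.045,-0.296,0,0,1]]'; python3 go.py 480,388,307,-.025
```

```text
time: 4.45
tool_pos: [479.8, 391.3, 429.5]
tcp_rot: [-3.14, 0.001, -0.021]
contact_force: [-0.2, -1.2, -0.4]
grip_width: 91.9
finger_force: 0.0
t 4.45 pos [479.8 391.3 429.5] rpy [-3.1397e+00  5.0000e-04 -2.1100e-02] w 91.9 F [-0.2 -1.2 -0.4] ff 0.0
480,388,307,-.025 -> [0.0003 0.0035 0.1224] spin 0.004
```

```bash
python3 - <<'E'
from fit import *
s=capture("scene")
for q in tip_of(s,"scanner_grip")+tip_of(s,"scanner_window"): print(np.round(q["centre"]),round(q["conf"],2))
print(proj(s,[480,388,148]),proj(s,[480,388,248]),proj(s,[515,387,116]))
c=s["color"][120:260,350:500,::-1];cv2.imwrite("pics/pre.png",cv2.resize(c,(600,560),interpolation=cv2.INTER_CUBIC))
E
```

```text
[464. 197.] 0.94
[417. 199.] 0.9
[397. 164.] 0.87
[383. 172.] 0.87
[418. 211.] 0.86
[458. 206.] 0.8
[418.44314021 196.39290774] [423.43401833 170.1783595 ] [418.56213093 212.09610724]
```

View pics/pre.png

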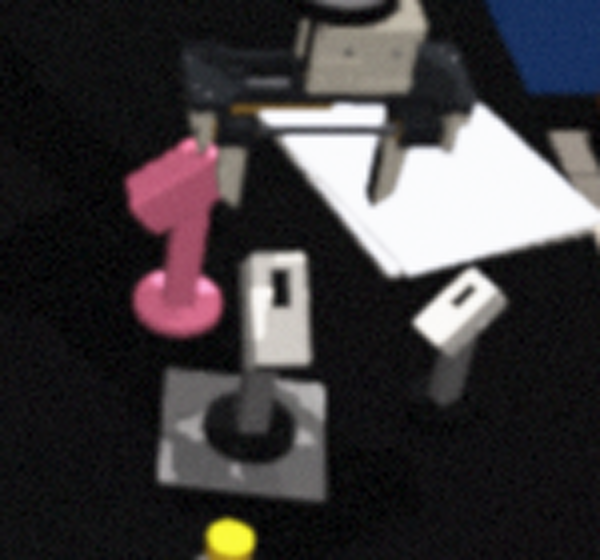

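The crop shows the scanner head at about (419,197) full-frame, with the open fingers above and straddling it. The projected grip point matches the detection, so I'll descend.

```bash
python3 -m inch '[[0,0.001,0.04,0,1],[0,0.001,0.08,0,1],[0,0.001,0.105,0.004,1],[0,0.001,0.115,0.004,1],[0,0.001,0.122,0.004,1],[0,0.001,0.122,0.004,1],[0,0.001,0.122,0.004,1],[0,0.001,0.122,0.004,1]]'; python3 go.py 480,388,307,-.025
```

```text
time: 5.27
tool_pos: [480.6, 385.0, 310.9]
tcp_rot: [-3.14, -0.003, -0.03]
contact_force: [0.2, 0.2, 0.9]
grip_width: 92.0
finger_force: 0.0
t 5.27 pos [480.6 385.  310.9] rpy [-3.1396 -0.0032 -0.0295] w 92.0 F [0.2 0.2 0.9] ff 0.0
480,388,307,-.025 -> [-0.0007 -0.0029  0.0039] spin -0.005
```

```bash
python3 -m inch '[[0,0,0,0,0.42],[0,0,0,0,0.2],[0,0,0,0,0],[0,0,0,0,0],[0,0,0,0,0],[0,0,0,0,0],[0,0,0,0,0],[0,0,0,0,0]]'; python3 go.py 480,388,307,-.025
```

```text
time: 5.93
tool_pos: [480.2, 385.2, 308.7]
tcp_rot: [-3.141, -0.0, -0.029]
contact_force: [0.8, 0.8, 1.1]
grip_width: 43.3
finger_force: 0.9
t 5.93 pos [480.2 385.2 308.7] rpy [-3.1413e+00 -2.0000e-04 -2.9200e-02] w 43.3 F [0.8 0.8 1.1] ff 0.9
480,388,307,-.025 -> [-0.0002 -0.0028  0.0017] spin -0.004
```

```bash
python3 -m inch '[[0,0,0,0,0],[0,0,0,0,0],[0,0,-0.01,0,0],[0,0,-0.03,0,0],[0,0,-0.06,0,0],[0,0,-0.09,0,0],[0,0,-0.12,0,0],[0,0,-0.15,0,0]]'; python3 go.py 518,-37,480,-.05; python3 - <<'E'
from fit import *
np.set_printoptions(precision=3,suppress=True)
s=capture("scene");t=capture("top")
save(s,"lift");ms=[];ps=[]
for p,a in((s,(430,175)),(t,(215,205))):
    L=trace(p,"scanner");print([np.round(q["rect"]).tolist()+[round(q["conf"],2)] for q in L])
# pad by grey quad, now less hidden
    print("pad",[ (np.round(q["centre"],1).tolist(),round(q["conf"],2),plane(ray(p,q["centre"]),0).round(1)) for q in tip_of(p,"pad")][:1])
m=[q for q in trace(t,"pad")][:1]
if m:
    r=best(lambda v:-iou([t],[m[0]["pixels"].astype(float)],PAD,v[0],v[1],0,v[2]),[473,388,-.1],[8,8,.2]);print("pad top fit",r.x,r.fun)
m=[q for q in trace(s,"pad")][:1]
if m:
    r=best(lambda v:-iou([s],[m[0]["pixels"].astype(float)],PAD,v[0],v[1],0,v[2]),[473,388,-.1],[8,8,.2]);print("pad scene fit",r.x,r.fun)
c=s["color"][100:260,350:500,::-1];cv2.imwrite("pics/liftc.png",cv2.resize(c,(562,600),interpolation=cv2.INTER_CUBIC))
E
```

```text
time: 6.6
tool_pos: [479.7, 384.8, 460.3]
tcp_rot: [3.141, 0.001, -0.029]
contact_force: [1.8, -0.0, -3.4]
grip_width: 41.8
finger_force: 29.7
t 6.6 pos [479.7 384.8 460.3] rpy [ 3.1408e+00  8.0000e-04 -2.9200e-02] w 41.8 F [ 1.8 -0.  -3.4] ff 29.7
518,-37,480,-.05 -> [ 0.0506  0.4205 -0.0194] spin 0.021
[[396.0, 178.0, 27.0, 51.0, 0.86], [463.0, 206.0, 21.0, 40.0, 0.61], [420.0, 173.0, 29.0, 57.0, 0.57], [310.0, 204.0, 11.0, 46.0, 0.33]]
pad [([411.9, 230.8], 0.96, array([479.8, 388.1,   0. ]))]
[[171.0, 224.0, 30.0, 23.0, 0.56], [242.0, 263.0, 19.0, 21.0, 0.55]]
pad [([231.5, 211.8], 0.71, array([474.3, 379.8,   0. ]))]
pad top fit [467.195 378.189  -0.128] -0.48928867699207823
pad scene fit [467.726 384.902  -0.154] -0.9572503462647086
```

View pics/liftc.png

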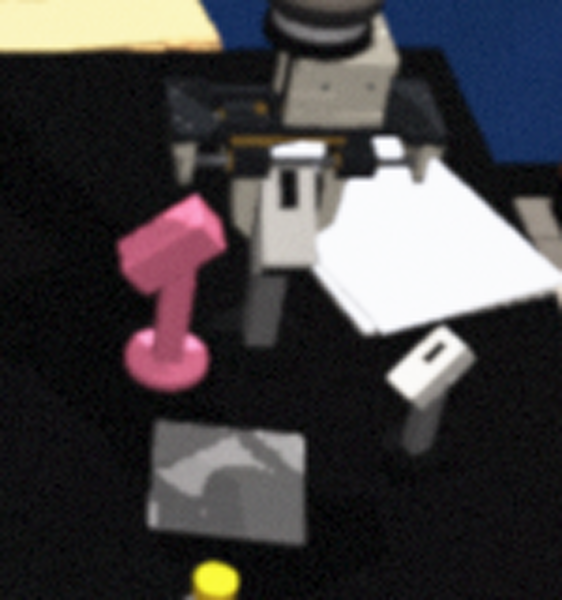

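The crop shows the scanner held level between the fingers and clear of the pad, with the grip at 30 N. The pad is fully visible (about 411,228 full-frame), centred near (468,385) mm.

```bash
python3 -m inch '[[0,0.005,-0.02,0,0],[0.004,0.03,-0.02,0,0],[0.008,0.06,-0.02,0,0],[0.012,0.095,-0.02,0.01,0],[0.016,0.13,-0.02,0.02,0],[0.02,0.165,-0.02,0.021,0],[0.024,0.2,-0.02,0.021,0],[0.028,0.235,-0.02,0.021,0]]';python3 -m inch '[[0.004,0.035,0,0,0],[0.008,0.07,0,0,0],[0.012,0.105,0,0,0],[0.016,0.135,0,0,0],[0.02,0.16,0,0,0],[0.022,0.178,0,0,0],[0.0225,0.185,0,0,0],[0.0225,0.185,0,0,0]]'; python3 go.py 518,-37,480,-.05  518,-37,426,-.05
```

```text
time: 7.67
tool_pos: [501.0, 147.8, 477.6]
tcp_rot: [3.141, 0.002, -0.05]
contact_force: [-0.3, -0.8, -3.5]
grip_width: 41.9
finger_force: 29.7
time: 8.33
tool_pos: [514.5, -38.0, 477.6]
tcp_rot: [-3.142, 0.002, -0.053]
contact_force: [0.6, -0.0, -4.4]
grip_width: 42.1
finger_force: 29.7
t 8.33 pos [514.5 -38.  477.6] rpy [-3.1416e+00  2.0000e-03 -5.2700e-02] w 42.1 F [ 0.6 -0.  -4.4] ff 29.7
518,-37,480,-.05 -> [ 0.0035 -0.0011 -0.0024] spin -0.003
518,-37,426,-.05 -> [ 0.0036 -0.0011  0.0516] spin -0.003
```

```bash
python3 -m inch '[[0.003,0,0.015,0,0],[0.003,0,0.03,0,0],[0.003,0,0.042,0,0],[0.003,0,0.049,0,0],[0.003,0,0.05,0,0],[0.003,0,0.05,0,0],[0.003,0,0.05,0,0],[0.003,0,0.05,0,0]]'; python3 - <<'E'
from fit import *
np.set_printoptions(precision=3,suppress=True)
s=capture("scene");t=capture("top");save(s,"scan_s");save(t,"scan_t")
for n in("label","scanner_window","scanner_grip","scanner"):
    L=[[q["centre"] for q in tip_of(p,n)] for p in(s,t)]
    for a in L[0]:
        for b in L[1]:
            x,e=tri([ray(s,a),ray(t,b)])
            if e[0]<12: print(n,x,round(e[0],1),np.round(a),np.round(b))
for k in ("pos",): 
    o=get_obs();print(o["tool_pos"])
    for p in(s,t): print("expect label",proj(p,[630,-43,171]),"win",proj(p,[553,-39,235]))
a=cv2.resize(s["color"][140:260,220:360,::-1],(560,480),interpolation=cv2.INTER_CUBIC)
cv2.imwrite("pics/scan_sc.png",a)
E
```

```text
time: 9.0
tool_pos: [517.6, -36.5, 429.6]
tcp_rot: [3.141, -0.002, -0.05]
contact_force: [0.2, -0.1, -3.1]
grip_width: 41.7
finger_force: 29.7
label [621.625 -39.199 154.579] 5.7 [275. 230.] [370. 154.]
label [637.984 -35.178 170.972] 3.7 [275. 230.] [368. 148.]
scanner_window [302.195 305.286 101.801] 0.7 [383. 172.] [249. 268.]
scanner_grip [318.03  343.986 136.952] 10.0 [393. 167.] [229. 263.]
scanner_grip [524.171 -40.976 263.404] 0.6 [272. 177.] [373. 183.]
scanner_grip [437.116 539.605 113.288] 2.1 [464. 195.] [169. 222.]
scanner [506.915 -31.946 120.644] 8.3 [276. 210.] [362. 196.]
scanner [312.676 354.915  -2.769] 9.6 [398. 197.] [242. 264.]
scanner [438.898 554.751   2.375] 4.1 [462. 221.] [177. 224.]
[517.405 -36.757 428.706]
expect label [271.331 227.466] win [273.025 191.271]
expect label [369.308 150.334] win [370.679 173.664]
```

View pics/scan_sc.png

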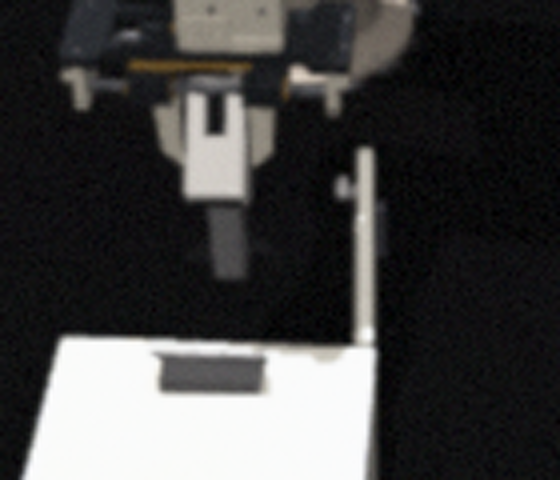

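The crop shows the scanner hanging upright in the fingers in front of the holder. The holder's back is at about (272,233) full-frame, in line with the head at column 274. I'll hold here and check the nose edge against its predicted position.

```bash
H='x'; python3 -m inch '[[0,0,0,0,0],[0,0,0,0,0],[0,0,0,0,0],[0,0,0,0,0],[0,0,0,0,0],[0,0,0,0,0],[0,0,0,0,0],[0,0,0,0,0]]' | head -2; python3 -m inch '[[0,0,0,0,0],[0,0,0,0,0],[0,0,0,0,0],[0,0,0,0,0],[0,0,0,0,0],[0,0,0,0,0],[0,0,0,0,0],[0,0,0,0,0]]' | head -2; python3 -m inch '[[0,0,0,0,0],[0,0,0,0,0],[0,0,0,0,0],[0,0,0,0,0],[0,0,0,0,0],[0,0,0,0,0],[0,0,0,0,0],[0,0,0,0,0]]' | head -2;python3 -m inch '[[0,0,0,0,0],[0,0,0,0,0],[0,0,0,0,0],[0,0,0,0,0],[0,0,0,0,0],[0,0,0,0,0],[0,0,0,0,0],[0,0,0,0,0]]'
python3 - <<'E'
from fit import *
s=capture("scene");t=capture("top")
o=get_obs();p=o["tool_pos"];O=np.array([p[0]-8,p[1],p[2]-302.7])
a=np.radians(40);
f=lambda x,z:O+[x,0-.05*x,z]
for nm,x,z in(("nose top",55,126.3),("rear top",10-32.2+12.9,138+27+15.3),("stem foot",14,12)):
    print(nm,proj(s,f(x,z)),proj(t,f(x,z)))
c=np.hstack([cv2.resize(s["color"][160:220,250:300,::-1],(400,480),interpolation=cv2.INTER_CUBIC),cv2.resize(t["color"][140:200,345:395,::-1],(400,480),interpolation=cv2.INTER_CUBIC)])
cv2.imwrite("pics/nose.png",c)
E
```

```text
time: 10.17
tool_pos: [517.4, -36.7, 428.7]
time: 10.83
tool_pos: [517.4, -36.7, 428.7]
time: 11.5
tool_pos: [517.4, -36.7, 428.7]
time: 12.17
tool_pos: [517.4, -36.7, 428.7]
tcp_rot: [3.141, -0.0, -0.05]
contact_force: [0.1, 0.3, -2.3]
grip_width: 42.2
finger_force: 29.7
nose top [272.15161898 189.17053502] [371.40874485 168.23534724]
rear top [273.50789484 158.95207165] [372.8277388  190.08741091]
stem foot [276.47608523 209.69114636] [367.0099603  189.56951451]
```

View pics/nose.png

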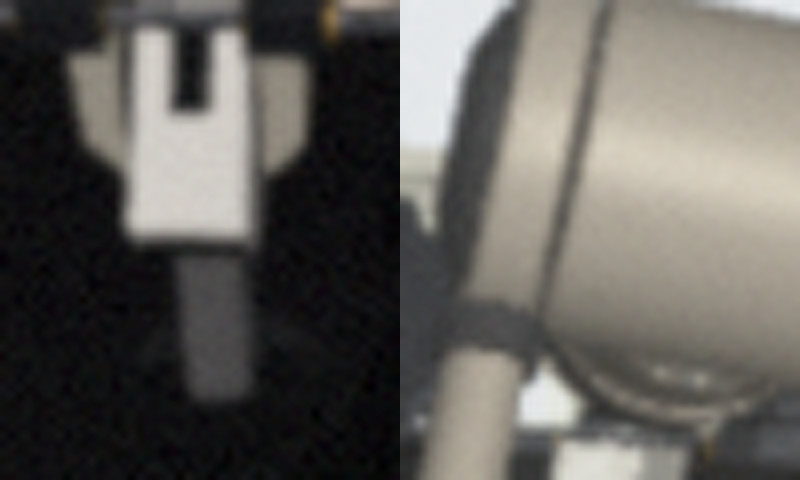

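The nose edge is at (273,189) and the stem foot at (278,210). Predicted positions were (272,189) and (276,210), so the scanner is upright and on aim, and it has now been held for over 3 s. I'll return it to the pad.

```bash
python3 -m inch '[[0,0,-0.01,0,0],[0,0,-0.03,0,0],[0,0,-0.045,0,0],[0,-0.005,-0.05,0,0],[0,-0.03,-0.05,0,0],[-0.01,-0.06,-0.05,0,0],[-0.015,-0.095,-0.05,0,0],[-0.02,-0.13,-0.05,0,0]]';python3 -m inch '[[0,-0.035,0,0,0],[0,-0.07,0,0,0],[0,-0.105,0,0,0],[0,-0.14,0,0,0],[0,-0.175,0,0,0],[0,-0.21,0,0,0],[0,-0.235,0,0,0],[0,-0.245,0,0,0]]'; python3 go.py 476,385,478,-.05  476,385,309,-.05
```

```text
time: 12.93
tool_pos: [503.4, 95.4, 478.7]
tcp_rot: [-3.142, 0.0, -0.052]
contact_force: [1.4, 0.2, -3.9]
grip_width: 41.9
finger_force: 29.8
time: 13.6
tool_pos: [515.4, 342.6, 477.9]
tcp_rot: [-3.141, 0.001, -0.047]
contact_force: [-1.2, -0.1, -3.8]
grip_width: 42.0
finger_force: 29.8
t 13.6 pos [515.4 342.6 477.9] rpy [-3.1406e+00  1.2000e-03 -4.6700e-02] w 42.0 F [-1.2 -0.1 -3.8] ff 29.8
476,385,478,-.05 -> [-0.0414 -0.0405 -0.0001] spin 0.003
476,385,309,-.05 -> [-0.0412 -0.0404  0.1689] spin 0.003
```

```bash
python3 -m inch '[[-0.015,-0.015,0,0,0],[-0.03,-0.03,0,0,0],[-0.0405,-0.0405,0,0,0],[-0.0405,-0.0405,0.02,0,0],[-0.0405,-0.0405,0.05,0,0],[-0.0405,-0.0405,0.085,0,0],[-0.0405,-0.0405,0.115,0,0],[-0.0405,-0.0405,0.135,0,0]]';python3 -m inch '[[0,0,0.01,0,0],[0,0,0.018,0,0],[0,0,0.022,0,0],[0,0,0.024,0,0],[0,0,0.026,0,0],[0,0,0.028,0,0],[0,0,0.028,0,0],[0,0,0.028,0,0]]'; python3 go.py 476,385,308.5,-.05
```

```text
time: 14.27
tool_pos: [477.0, 380.7, 340.5]
tcp_rot: [3.139, 0.003, -0.05]
contact_force: [-0.3, -0.8, -2.5]
grip_width: 41.7
finger_force: 29.9
time: 14.93
tool_pos: [477.9, 381.3, 316.2]
tcp_rot: [-3.141, -0.001, -0.05]
contact_force: [0.3, -0.2, -3.8]
grip_width: 41.8
finger_force: 29.9
t 14.93 pos [477.9 381.3 316.2] rpy [-3.1412e+00 -7.0000e-04 -5.0200e-02] w 41.8 F [ 0.3 -0.2 -3.8] ff 29.9
476,385,308.5,-.05 -> [-0.0021 -0.0036  0.0077] spin -0.0
```

```bash
python3 -m inch '[[-0.001,-0.003,0.001,0,0],[-0.002,-0.0035,0.003,0,0],[-0.002,-0.0035,0.005,0,0],[-0.002,-0.0035,0.006,0,0],[-0.002,-0.0035,0.007,0,0],[-0.002,-0.0035,0.0075,0,0],[-0.002,-0.0035,0.0075,0,0],[-0.002,-0.0035,0.0075,0,0]]'; python3 go.py 476,385,308.5,-.05
```

```text
time: 15.6
tool_pos: [476.0, 384.8, 308.5]
tcp_rot: [-3.142, -0.0, -0.05]
contact_force: [-0.6, -0.7, -0.2]
grip_width: 41.8
finger_force: 29.9
t 15.6 pos [476.  384.8 308.5] rpy [-3.1416e+00 -2.0000e-04 -5.0300e-02] w 41.8 F [-0.6 -0.7 -0.2] ff 29.9
476,385,308.5,-.05 -> [-0.     -0.0002 -0.    ] spin -0.0
```

Weight is off the wrist and the foot is on the pad. I'll release and back up.

```bash
python3 -m inch '[[0,0,0,0,0.55],[0,0,0,0,0.65],[0,0,0,0,0.8],[0,0,0,0,1],[0,0,0,0,1],[0,0,0,0,1],[0,0,-0.005,0,1],[0,0,-0.015,0,1]]'; python3 -m inch '[[0,0,-0.03,0,1],[0,0,-0.06,0,1],[0,0,-0.09,0,1],[0,0,-0.12,0,1],[0,0,-0.13,0,1],[0,0,-0.13,0,1],[0,0,-0.13,0,1],[0,0,-0.13,0,1]]'; python3 - <<'E'
from fit import *
np.set_printoptions(precision=3,suppress=True)
s=capture("scene");t=capture("top")
ps=[];ms=[]
for p,c in((s,(417,212)),(t,(221,206))):
    m=near(p,"scanner",c)
    if m is not None: ps.append(p);ms.append(m)
print(len(ms));r=best(lambda v:-iou(ps,ms,SC,v[0],v[1],6,v[2]),[468,385,-.03],[8,8,.1]);print("scanner",r.x,r.fun)
m=near(s,"pad",(411,228))
if m is not None:
    m=np.maximum(m,ms[0]*mask(s,PAD,468,385,0,-.15));r=best(lambda v:-iou([s],[m],PAD,v[0],v[1],0,v[2]),[468,385,-.1],[8,8,.1]);print("pad",r.x,r.fun)
c=s["color"][150:290,280:500,::-1];cv2.imwrite("pics/placed.png",cv2.resize(c,(792,504),interpolation=cv2.INTER_CUBIC))
# door: fit angle
for p in(s,t):
  for q in trace(p,"door")[:1]:
    m=q["pixels"].astype(float);r=best(lambda v:-iou([p],[m],[CAB(v[0])[1]],685,-44.3,0,-.05),[1.45],[.1]);print("door",r.x,r.fun)
print("hinge",rz(-.05)@[-97,110,75]+[685,-44.3,0])
E
```

```text
time: 16.27
tool_pos: [475.8, 384.7, 322.5]
tcp_rot: [3.14, 0.002, -0.05]
contact_force: [-0.5, 0.8, -0.1]
grip_width: 89.5
finger_force: 0.0
time: 16.93
tool_pos: [475.8, 384.7, 451.3]
tcp_rot: [3.14, 0.003, -0.05]
contact_force: [0.5, -0.1, -0.1]
grip_width: 92.0
finger_force: 0.0
2
scanner [467.609 386.014  -0.072] -0.6346960345104404
pad [466.606 383.475  -0.17 ] -0.9603750096255038
door [1.519] -0.47632644869362134
door [1.519] -0.6994622955699854
hinge [593.619  70.411  75.   ]
```

View pics/placed.png

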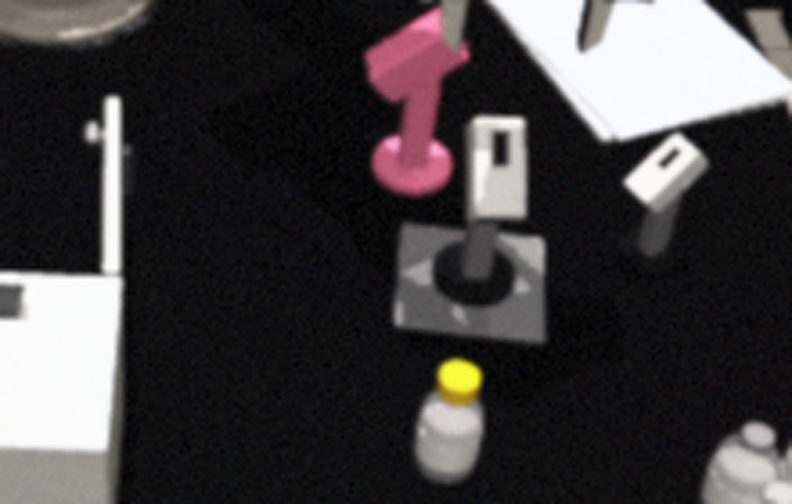

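The scanner stands upright mid-pad at about (410,224) full-frame, bottle_b is untouched, and the door edge is at column 311. Fits put the scanner within about 3 mm of the pad centre. Next I'll close the fingers and plan the door sweep.

```bash
cat > door.py <<'E'
from fit import *
H=np.array([592,70.5]);psi=-.05;r=150
def P(th):
    M=rz(psi-th)[:2,:2];d=19*abs(np.sin(th))+10*abs(np.cos(th))
    return H+r*M@[0,-1]+d*M@[-1,0]
o=get_obs();p=o["tool_pos"];rr=R.from_euler('xyz',o["tcp_rot"])
for th in np.arange(1.5,-.11,-.1): print(round(th,2),P(th).round(1),(rr.inv().apply([*P(th),292.]-p)/1000).round(4))
E
python3 door.py; python3 go.py 436,145,451,-.05 436,145,292,-.05
```

```text
1.5 [441.6  87. ] [-0.0193  0.2991  0.1607]
1.4 [440.6  72.7] [-0.0196  0.3135  0.1607]
1.3 [441.   58.1] [-0.0184  0.328   0.1608]
1.2 [442.9  43.4] [-0.0158  0.3426  0.1608]
1.1 [446.3  28.8] [-0.0117  0.357   0.1608]
1.0 [451.2  14.4] [-0.0061  0.3712  0.1608]
0.9 [4.577e+02 4.000e-01] [0.0011 0.3849 0.1608]
0.8 [465.7 -13. ] [0.0098 0.3979 0.1608]
0.7 [475.2 -25.7] [0.0199 0.41   0.1608]
0.6 [486.1 -37.4] [0.0314 0.4212 0.1608]
0.5 [498.3 -48. ] [0.0441 0.4312 0.1608]
0.4 [511.8 -57.3] [0.058  0.4398 0.1608]
0.3 [526.3 -65.2] [0.0729 0.4469 0.1608]
0.2 [541.7 -71.5] [0.0886 0.4524 0.1607]
0.1 [557.9 -76. ] [0.105  0.4562 0.1607]
-0.0 [574.5 -78.8] [0.1217 0.4581 0.1607]
-0.1 [587.7 -79.9] [0.1349 0.4585 0.1607]
t 17.28 pos [476.1 384.9 452.5] rpy [ 3.1409e+00  9.0000e-04 -5.0200e-02] w 91.7 F [-0.1 -0.6 -0.2] ff 0.0
436,145,451,-.05 -> [-0.028   0.2416  0.0017] spin -0.0
436,145,292,-.05 -> [-0.0278  0.2415  0.1607] spin -0.0
```

```bash
python3 -m inch '[[-0.028,0.241,0,0,0],[-0.028,0.241,0,0,0],[-0.028,0.241,0,0,0],[-0.028,0.241,0,0,0],[-0.028,0.241,0,0,0],[-0.028,0.241,0,0,0],[-0.028,0.241,0,0,0],[-0.028,0.241,0,0,0]]'; python3 -m inch '[[0,0,0.03,0,0],[0,0,0.06,0,0],[0,0,0.09,0,0],[0,0,0.12,0,0],[0,0,0.145,0,0],[0,0,0.16,0,0],[0,0,0.16,0,0],[0,0,0.16,0,0]]'; python3 door.py
```

```text
time: 17.95
tool_pos: [435.8, 144.2, 453.6]
tcp_rot: [-3.141, -0.001, -0.054]
contact_force: [-0.1, -0.0, -0.1]
grip_width: 43.3
finger_force: 0.0
time: 18.62
tool_pos: [436.1, 146.6, 292.8]
tcp_rot: [3.141, 0.002, -0.049]
contact_force: [0.4, 0.6, 0.2]
grip_width: 0.3
finger_force: 0.0
1.5 [441.6  87. ] [0.0084 0.0592 0.0008]
1.4 [440.6  72.7] [0.0081 0.0735 0.0008]
1.3 [441.   58.1] [0.0092 0.0881 0.0008]
1.2 [442.9  43.4] [0.0118 0.1027 0.0008]
1.1 [446.3  28.8] [0.0159 0.1171 0.0008]
1.0 [451.2  14.4] [0.0216 0.1312 0.0008]
0.9 [4.577e+02 4.000e-01] [0.0287 0.1449 0.0008]
0.8 [465.7 -13. ] [0.0373 0.1579 0.0008]
0.7 [475.2 -25.7] [0.0474 0.1701 0.0007]
0.6 [486.1 -37.4] [0.0589 0.1813 0.0007]
0.5 [498.3 -48. ] [0.0717 0.1913 0.0007]
0.4 [511.8 -57.3] [0.0855 0.1999 0.0007]
0.3 [526.3 -65.2] [0.1004 0.2071 0.0007]
0.2 [541.7 -71.5] [0.1161 0.2126 0.0006]
0.1 [557.9 -76. ] [0.1325 0.2164 0.0006]
-0.0 [574.5 -78.8] [0.1492 0.2183 0.0006]
-0.1 [587.7 -79.9] [0.1624 0.2188 0.0006]
```

```bash
python3 -m inch '[[0.005,0.03,0,0,0],[0.008,0.055,0,0,0],[0.008,0.066,0,0,0],[0.008,0.0735,0,0,0],[0.009,0.088,0,0,0],[0.012,0.103,0,0,0],[0.016,0.117,0,0,0],[0.016,0.117,0,0,0]]'; python3 door.py | tail -13
```

```text
time: 19.28
tool_pos: [446.8, 26.9, 294.0]
tcp_rot: [3.141, -0.002, -0.052]
contact_force: [-0.1, 0.2, 1.2]
grip_width: 0.5
finger_force: 0.0
1.1 [446.3  28.8] [-0.0006 -0.0019  0.002 ]
1.0 [451.2  14.4] [0.0051 0.0122 0.002 ]
0.9 [4.577e+02 4.000e-01] [0.0123 0.0259 0.0021]
0.8 [465.7 -13. ] [0.0209 0.0389 0.0021]
0.7 [475.2 -25.7] [0.0311 0.0511 0.0021]
0.6 [486.1 -37.4] [0.0426 0.0622 0.0022]
0.5 [498.3 -48. ] [0.0553 0.0722 0.0022]
0.4 [511.8 -57.3] [0.0693 0.0808 0.0022]
0.3 [526.3 -65.2] [0.0842 0.0879 0.0023]
0.2 [541.7 -71.5] [0.0999 0.0933 0.0023]
0.1 [557.9 -76. ] [0.1162 0.0971 0.0023]
-0.0 [574.5 -78.8] [0.133  0.099  0.0024]
-0.1 [587.7 -79.9] [0.1462 0.0994 0.0024]
```

```bash
python3 - <<'E'
from fit import *
for n in("scene","top"):
  p=capture(n)
  for q in trace(p,"door")[:2]:
    m=q["pixels"].astype(float);r=min((best(lambda v:-iou([p],[m],[CAB(v[0])[1]],685,-44.3,0,-.05),[a],[.1]) for a in(1.4,1.0)),key=lambda r:r.fun);print(n,np.round(q["rect"]),r.x,r.fun)
E
python3 -m inch '[[0.005,0.012,0.001,0,0],[0.012,0.026,0.002,0,0],[0.021,0.039,0.002,0,0],[0.031,0.051,0.002,0,0],[0.0425,0.062,0.002,0,0],[0.0555,0.072,0.002,0,0],[0.0695,0.081,0.002,0,0],[0.0695,0.081,0.002,0,0]]'; python3 door.py | tail -6
```

```text
scene [296. 207.  32.  44.] [1.059375] -0.5785705156779437
scene [413. 228.  43.  31.] [1.4] -0.0
top [348. 201.  36.  74.] [1.065625] -0.30648888238557725
top [228. 209.  31.  38.] [1.4] -0.0
time: 20.15
tool_pos: [513.2, -57.0, 291.4]
tcp_rot: [3.141, -0.002, -0.05]
contact_force: [-0.5, -0.1, -0.2]
grip_width: 0.6
finger_force: 0.0
0.4 [511.8 -57.3] [-0.0014  0.0005 -0.0007]
0.3 [526.3 -65.2] [ 0.0135  0.0076 -0.0006]
0.2 [541.7 -71.5] [ 0.0292  0.0131 -0.0006]
0.1 [557.9 -76. ] [ 0.0456  0.0168 -0.0005]
-0.0 [574.5 -78.8] [ 0.0623  0.0187 -0.0005]
-0.1 [587.7 -79.9] [ 0.0755  0.0192 -0.0005]
```

Door follows the plan (fit 1.06 rad at the 1.1 waypoint). I'll push on to near 0.

```bash
python3 -m inch '[[0.0135,0.0075,0,0,0],[0.029,0.013,0,0,0],[0.0455,0.017,0,0,0],[0.053,0.018,0,0,0],[0.058,0.0185,0,0,0],[0.062,0.0187,0,0,0],[0.062,0.0187,0,0,0],[0.062,0.0187,0,0,0]]'; python3 -m inch '[[0.001,0,0,0,0],[0.002,0,0,0,0],[0.003,0,0,0,0],[0.004,0,0,0,0],[0.005,0,0,0,0],[0.005,0,0,0,0]]'
```

```text
time: 20.82
tool_pos: [572.1, -77.8, 291.2]
tcp_rot: [3.142, -0.0, -0.05]
contact_force: [0.2, -0.1, -0.5]
grip_width: 0.5
finger_force: 0.0
time: 21.32
tool_pos: [576.2, -78.4, 291.2]
tcp_rot: [-3.141, 0.005, -0.05]
contact_force: [-9.3, 0.2, 6.2]
grip_width: 0.6
finger_force: 4.4
```

```bash
python3 -m inch '[[0.001,0,0,0,0],[0.001,0,0,0,0],[0.002,0,0,0,0],[0.002,0,0,0,0]]'; python3 - <<'E'
from fit import *
for n in("scene","top"):
  p=capture(n)
  if n=="top": c=p["color"][110:230,320:420,::-1];cv2.imwrite("pics/shut.png",cv2.resize(c,(500,600),interpolation=cv2.INTER_CUBIC))
E
```

```text
time: 21.65
tool_pos: [577.0, -78.5, 291.2]
tcp_rot: [-3.141, 0.009, -0.05]
contact_force: [-16.2, 0.6, 11.1]
grip_width: 0.7
finger_force: 8.3
```

View pics/shut.png

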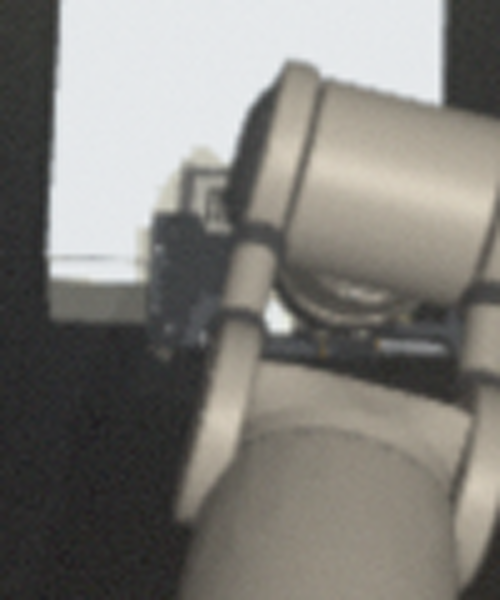

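The top crop shows the door in the shut position along the cabinet front, apart from a thin line at crop row 258. The gripper hides the rest, so I'll back off and check the door itself.

```bash
python3 -c "
from h import *
o=get_obs();print(o['moment'],o['contact_force'],o['tool_pos'])"; python3 -m inch '[[-0.005,0,0,0,0],[-0.01,0,0,0,0],[-0.03,0,0,0,0],[-0.06,0,0,0,0],[-0.08,0,-0.03,0,0],[-0.1,0,-0.07,0,0],[-0.12,0,-0.11,0,0],[-0.14,0,-0.13,0,0]]'; python3 -m inch '[[-0.02,0.04,0,0,0],[-0.04,0.08,0,0,0],[-0.04,0.12,0,0,0],[-0.04,0.16,0,0,0],[-0.04,0.2,0,0,0],[-0.04,0.22,0,0,0],[-0.04,0.22,0,0,0],[-0.04,0.22,0,0,0]]'; python3 - <<'E'
from fit import *
out=[]
for n in("scene","top"):
  p=capture(n)
  for q in trace(p,"door")[:2]:
    m=q["pixels"].astype(float);r=best(lambda v:-iou([p],[m],[CAB(v[0])[1]],685,-44.3,0,-.05),[.05],[.1]);print(n,np.round(q["rect"]),r.x,r.fun)
  m=near(p,"bottle_a",(440,156)) if n=="top" else None
  print(n,"bottles",[(np.round(q["centre"]).tolist(),round(q["conf"],2)) for q in tip_of(p,"bottle_a")[:3]])
  for th in(0,.1): print([proj(p,w).round(1).tolist() for w in (CAB(th)[1]@rz(-.05).T+[685,-44.3,0])[[1,3]]])
  c=p["color"][110:260,230:430,::-1];out.append(cv2.resize(c,(400,300),interpolation=cv2.INTER_CUBIC) if n=="scene" else cv2.resize(p["color"][125:200,320:420,::-1],(400,300),interpolation=cv2.INTER_CUBIC))
cv2.imwrite("pics/final.png",np.hstack(out))
E
```

```text
[-0.07966845  2.39600159 -0.24217948] [-16.4232733    0.18702982  10.05673017] [576.96798982 -78.49326233 291.20771335]
time: 22.42
tool_pos: [439.1, -71.6, 424.2]
tcp_rot: [3.14, -0.005, -0.05]
contact_force: [0.2, -0.8, 0.5]
grip_width: 0.5
finger_force: 0.0
time: 23.08
tool_pos: [388.3, -290.2, 420.8]
tcp_rot: [-3.141, -0.0, -0.053]
contact_force: [-0.7, 0.4, -0.3]
grip_width: 0.2
finger_force: 0.0
scene [270. 267.  84.  90.] [-0.2] -0.38646798029556645
scene [272. 225.   6.   6.] [0.753125] -0.020398572381472142
scene bottles [([404.0, 279.0], 0.92), ([196.0, 269.0], 0.82)]
[[237.0, 222.2], [313.0, 224.3]]
[[238.7, 216.9], [313.0, 224.3]]
top [368. 170.  75.  22.] [0.00625] -0.8956096892396874
top [473. 200.  49.  45.] [0.05] -0.0
top bottles [([440.0, 161.0], 0.84)]
[[404.9, 168.1], [329.0, 165.2]]
[[404.3, 175.6], [329.0, 165.2]]
```

View pics/final.png

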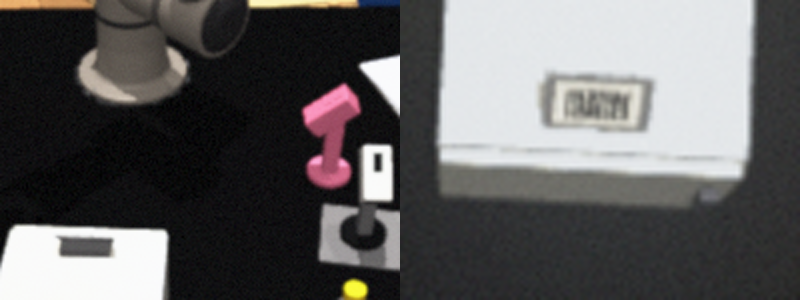

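The final views show the door flush: the seam runs parallel to the roof's front edge, the fit is 0.006 rad, and it took 16 N where the catch resists with about 2 N. The scanner stands on its pad, and the arm is clear.

```bash
python3 -m inch '[[0,0,0,0,0],[0,0,0,0,0],[0,0,0,0,0]]' | head -1; python3 -c "
from plant import *
print(close_job())"
```

```text
time: 23.68
the job is handed in; nothing more can be done
None
```

The job is handed in at 23.7 s: I aimed the scanner at the label and held it for about 3 s, stood it back within about 3 mm of the pad's centre, and pushed the door shut (camera fit 0.006 rad); I never went near the bottles, and the hand-in returned no verdict.

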